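# Tidy the sofa table into the tray

## Robot

A 6-joint arm with a two-finger parallel gripper is mounted at the origin on the work surface. World frame = base frame: x ahead of the robot, y to its left, z up, the work surface at z = 0. Lengths are in mm, angles in rad, forces in N, time in s.
With the tool pointing down it reaches from about 350 to 975 mm from the base axis. Payload 7.1 kg.
Tool frame: the origin (TCP) lies on the centre line of the jaws, within the pads' length; the fingertips stand 17 mm ahead of it and the grasp point (between the pads) lies 2 mm behind it (tip_extent is the distance from the TCP to the fingertips, in mm); z points along the fingers, y is the line along which they close (so a half turn about z gives the same grasp; the last joint's range is limited). The gripper opens to 88 mm and grips with 3 to 60 N. Pads are 20 mm wide; open, the fingers measure 115 mm over their backs; the gripper's body (75 mm by 178 mm) begins 61 mm behind the grasp point.
Start: joints at [-0.019, 0.423, 1.63, -0, 1.089, -0.019], TCP at [624.984, 0.026, 239.675] pointing down, gripper open.
Joint ranges: [-3, 3], [-0.9, 2.11], [0.09, 2.58], [-1.31, 4.45], [0.11, 2.69], [-2.54, 2.54]. Speed limits (rad/s): [2.39, 2.39, 3.01, 3.14, 3.14, 3.14].

## Interface

Orientations are given as a rotation vector (axis times angle).
In Python, from workcell import get_obs, get_image, camera_model, close_job, look_for, outline_of, pinpoint, tip_extent gives the robot as it stands.
- The arm moves only by the shell command python3 -m jog 'ROWS'. ROWS is text: rows parted by semicolons, each of 7 numbers parted by spaces: the shift along the tool's x, y, z as a fraction of full scale, then the turn, a rotation vector about the tool's x, y, z as a fraction of full scale, then the closure, from -1 (fully open) to 1 (shut). A call has 1 to 8 rows; each row is the pose to reach, as a shift and turn from the pose commanded when the call began, along the tool's axes at that moment; what a row does not reach only later rows make up. Full scale, the value 1, is 0.2 m for a shift and 30 degrees for a turn. A row lasts 1/10 s, in which the tool goes at most 50 mm and 8.59 degrees, less where a joint would pass 70% of its speed; a pose out of reach is approached as far as the arm can. A call with a number of a shift or a turn outside -1 to 1 is refused whole. A call with a gripper value outside its range is refused whole. The fingers move at their own pace and stop on an object; the grip force is fixed at half the most. Time passes only in rows, so rows that repeat a pose let the fingers close. It gives the time, the measured TCP pose, the force, the opening and the grip force at its end, in the units of the state.
- get_obs(): the state, without advancing time (a new reading comes with each control period).
- get_image(name): name is "scene" or "side" or "wrist"; returns the picture (384x512x3 uint8, red, green, blue); there is no depth.
- camera_model(name): a dict with "fx", "fy", "cx", "cy" (pixels), "origin" and "orientation" of the camera in the world; the wrist camera has in their place "tool_from_camera" (4x4, takes a point from camera to tool coordinates, whose origin is the TCP and whose axes are the flange's). Camera axes: x right, y down, z forward; pixel columns grow to the right and rows downward; lengths in mm; the calibration is good to about 2 mm. The wrist camera is an equidistant fisheye: a pixel r from the principal point sees the ray r / f radians off the axis. A picture is of the moment at which its call begins: read the wrist's pose just before it. camera_model takes no time and is no camera call.
- close_job(): hands the job in; it is judged then, once.
Trained networks look in the newest picture that a camera, given by its name, has taken for a name from the list of things; names that differ only in an ending like _2 or _b are one class to them, and where a whole thing is asked for, a point or a joint stands for the part that bears it (a point fixed in the world has none). Each returns a list of dicts, best first, with "confidence" (0 to 1); they miss things now and then, are a little off and sometimes report something else, mostly with a low value. They report only what shows in the picture. A call takes as long as a camera call. They do not tell look-alikes from the thing itself.
- look_for(target, camera): "xyz" ([x, y, z] in mm, in the coordinates of the camera as it stood for that picture, good to about 4 mm: the middle of the surface that is visible of it).
- outline_of(target, camera): "mask" (384x512 bool, what is visible of it).
- pinpoint(target, camera): "xyz" ([x, y, z] in mm, in the coordinates of the camera as it stood for that picture, good to about 4 mm: a listed point, or the origin of a listed thing).
The state is a dict: "t": time; "qpos": joint angles; "qvel": joint speeds; "joint_torque": joint torques, N m; "ee_pos": TCP position; "orientation": TCP orientation; "ft_force": force on the tool from outside, world axes, zero at the start; "moment": the same for the moment, N m; "width": finger opening in mm; "grasp_force": force on a finger pad.
Only numpy, scipy, OpenCV 4.12 (cv2) and the standard library are available. Lean on these libraries where they do the work, as an engineer would, in place of code of your own. Each camera call takes 0.05 s, during which the arm holds its last target. There are 200 camera calls.

## Task

Tidy the sofa table: put the remote control into the long narrow dish of the tray, the playing-card box into the wider rectangular dish, the dice cup into the larger round dish and the tea light into the smaller round dish, each resting fully down on the floor of its dish, right side up. Set each one down rather than dropping it, and never tip the cup or the tea light over. Leave the phone and the drinking glass where they are; they do not belong in the tray.

Things in the scene. Friction and masses are not known exactly. Their poses are not given: they have to be found in the camera images.
- remote: TV remote control: a long, narrow black bar with small round raised buttons, 120 x 38 x 22 mm (buttons stand 2 mm higher), lying face up on the table, about 110 g. Origin: centre of its underside; z up. x along its length (120), y across its width (38).
- card_box: Box for playing cards: closed flat dark wooden box with an inlaid diamond on top, 92 x 64 x 24 mm, lying flat, inlay up, on the table, about 120 g. Origin: centre of its underside; z up. x along the 92 mm, y along the 64 mm.
- dice_cup: Dice cup: opaque straight-sided brown cup, outer diameter 62 mm, 75 mm high, wall 4 mm, mouth up, two white dice fixed in its bottom, standing on the table, about 100 g. Origin: centre of its underside; z up. 
- tea_light: Tea light: low thick glass cylinder filled with a white candle with a black wick, diameter 48 mm, 40 mm high (wick to 48 mm), standing on the table, about 150 g. Origin: centre of its underside; z up. 
- long_dish: Long narrow white rectangular dish, inside 136 x 54 mm; home of the remote control. One of four fixed dishes in a left-to-right row (100 mm apart, order varies) in one wooden tray, 160 x 420 mm, rim 18 mm high. Origin: centre of the dish's underside, 8 mm above the table; inner floor 3 mm, rim top 11 mm above the origin; rim 3 mm thick. x along the 136 mm, y along the 54 mm.
- wide_dish: Wider white rectangular dish, inside 108 x 80 mm; home of the playing-card box. One of four fixed dishes in a left-to-right row (100 mm apart, order varies) in one wooden tray, 160 x 420 mm, rim 18 mm high. Origin: centre of the dish's underside, 8 mm above the table; inner floor 3 mm, rim top 11 mm above the origin; rim 3 mm thick. x along the 108 mm, y along the 80 mm.
- big_round_dish: Larger white round dish, inside diameter 78 mm; home of the dice cup. One of four fixed dishes in a left-to-right row (100 mm apart, order varies) in one wooden tray, 160 x 420 mm, rim 18 mm high. Origin: centre of the dish's underside, 8 mm above the table; inner floor 3 mm, rim top 11 mm above the origin; rim 3 mm thick. 
- small_round_dish: Smaller white round dish, inside diameter 64 mm; home of the tea light. One of four fixed dishes in a left-to-right row (100 mm apart, order varies) in one wooden tray, 160 x 420 mm, rim 18 mm high. Origin: centre of the dish's underside, 8 mm above the table; inner floor 3 mm, rim top 11 mm above the origin; rim 3 mm thick. 
- phone: Look-alike that stays: mobile phone, a thin flat slab with a plain black screen and no buttons, 140 x 68 x 9 mm, loose on the table. Origin: centre of its underside; z up. x along the 140 mm.
- tumbler: Look-alike that stays: empty clear drinking glass, diameter 58 mm at the foot and 66 mm at the rim, 80 mm high, loose, upright on the table. Origin: centre of its underside; z up. 
Things that resemble listed ones, but are neither listed nor needed, are in the scene too. Several things have the shape of the dice_cup; the one meant has the colours described above.

How it is judged:
By the outcome, as a careful person would: the job done as asked, in the order asked, and still so for the second after the job is handed in, with the robot touching nothing.
It also fails if it takes over 109 s, if anything falls off the work surface, if the arm or the gripper's body presses on something with over 40 N, if the wrist force passes 120 N, or if a joint passes its speed limit or range.

## Working session

There is one attempt and no reset: what is moved stays moved. The work goes in short steps, Python scripts to look and compute and a shell command to move; the robot and the scene stay as the last step left them, time stands still between calls to the robot, and variables do not carry over. Pictures are saved under pics/ and viewed, at most 14 in all, crops included, and the job is handed in when it is done.

```bash
mkdir -p pics; ls; python3 - <<'E'
from workcell import *
import cv2,numpy as np
o=get_obs();print(o)
for c in("scene","side","wrist"):
    im=get_image(c);cv2.imwrite(f"pics/{c}0.png",im[:,:,::-1]);print(c,camera_model(c))
E
```

```text
pics
{'t': 0.0, 'qpos': array([-1.90211107e-02,  4.23809938e-01,  1.63071583e+00,  5.05913518e-06,
        1.08859164e+00, -1.90190714e-02]), 'qvel': array([ 4.95618586e-05, -1.50438185e-03,  2.32489684e-05, -4.49741021e-04,
        9.84551795e-04,  1.11550616e-03]), 'joint_torque': array([ 1.28069914e-03, -5.44622147e+01, -2.73670936e+01,  6.42951974e-02,
        2.27214623e-02, -1.51321510e-04]), 'ee_pos': array([6.24456127e+02, 2.41831869e-02, 2.38910824e+02]), 'orientation': array([-2.22066710e+00, -2.22065735e+00,  1.65541130e-03]), 'ft_force': array([ 0.13095402, -0.62864583,  0.7205792 ]), 'moment': array([ 0.02632162,  0.00388498, -0.03598136]), 'grasp_force': 0.0, 'width': 87.62980111554958}
scene {'fx': 405.042787847533, 'fy': 405.042787847533, 'cx': 263.95884654329404, 'cy': 189.39845807607327, 'origin': array([1058.60391035,  250.2385079 ,  695.78869279]), 'orientation': array([-1.4029126 , -2.18553064,  0.88501451])}
side {'fx': 395.4220779311928, 'fy': 395.4220779311928, 'cx': 261.11824588183293, 'cy': 189.94732750785676, 'origin': array([ 172.7412713 , -516.56827496,  764.25922232]), 'orientation': array([-2.36242826,  0.67716317, -0.26456477])}
wrist {'fx': 297.3186396354542, 'fy': 297.3186396354542, 'cx': 255.78750947727647, 'cy': 191.4247437324723, 'tool_from_camera': array([[ 2.31519150e-04, -9.65929961e-01, -2.58803509e-01,
         6.92781209e+01],
       [ 9.99999971e-01,  2.05319620e-04,  1.28262443e-04,
        -7.78824592e-01],
       [-7.07550990e-05, -2.58803531e-01,  9.65929981e-01,
        -1.44976522e+02],
       [ 0.00000000e+00,  0.00000000e+00,  0.00000000e+00,
         1.00000000e+00]])}
```

View pics/scene0.png

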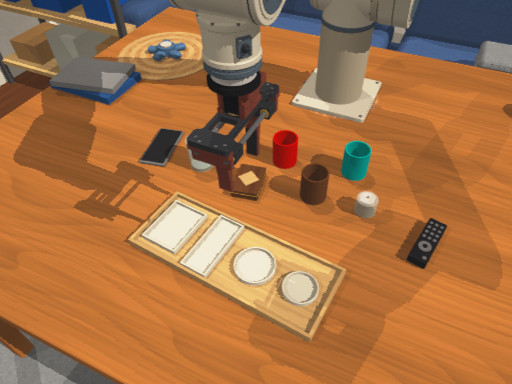

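View pics/side0.png

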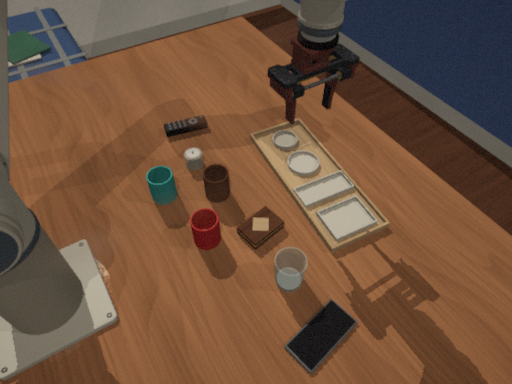

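View pics/wrist0.png

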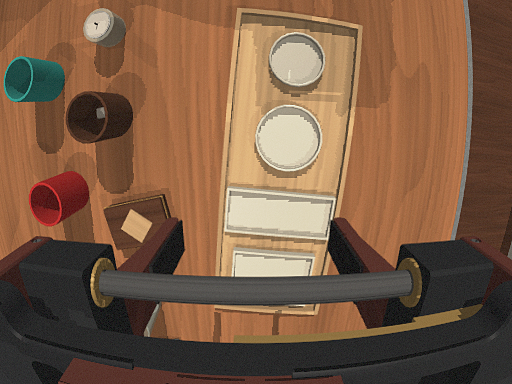

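```bash
cat > h.py <<'E'
from workcell import *
import cv2,numpy as np
from scipy.spatial.transform import Rotation as R
from scipy.optimize import minimize
def cam(c,o):
    m=camera_model(c)
    T=np.eye(4)
    if c=="wrist":
        T[:3,:3]=R.from_rotvec(o["orientation"]).as_matrix();T[:3,3]=o["ee_pos"];T=T@m["tool_from_camera"]
    else:
        T[:3,:3]=R.from_rotvec(m["orientation"]).as_matrix();T[:3,3]=m["origin"]
    return m,T
def proj(c,m,T,P):
    p=(P-T[:3,3])@T[:3,:3]
    if c=="wrist":
        r=np.hypot(p[:,0],p[:,1]);k=np.arctan2(r,p[:,2])/np.maximum(r,1e-9)
        u=p[:,:2]*k[:,None]
    else:u=p[:,:2]/p[:,2:]
    return u*[m["fx"],m["fy"]]+[m["cx"],m["cy"]]
def world(T,x): return T[:3,:3]@np.array(x)+T[:3,3]
DIM=dict(remote=(120,38,22,0),card_box=(92,64,24,0),dice_cup=(62,62,75,0),tea_light=(48,48,40,0),
 long_dish=(142,60,11,8),wide_dish=(114,86,11,8),big_round_dish=(84,84,11,8),small_round_dish=(70,70,11,8),phone=(140,68,9,0),tumbler=(58,58,80,0))
ROUND=("dice_cup","tea_light","big_round_dish","small_round_dish","tumbler")
def pts(n,x,y,a,z0=None):
    l,w,h,z=DIM[n]; z=z if z0 is None else z0
    if n in ROUND:
        t=np.linspace(0,2*np.pi,40); e=np.c_[np.cos(t),np.sin(t)]*l/2; f=e*(66/58 if n=="tumbler" else 1)
    else:
        s=np.linspace(-1,1,9);e=np.r_[np.c_[s,0*s-1],np.c_[s,0*s+1],np.c_[0*s-1,s],np.c_[0*s+1,s]]*[l/2,w/2]
        f=e=e@np.array([[np.cos(a),np.sin(a)],[-np.sin(a),np.cos(a)]])
    return np.r_[np.c_[e+[x,y],0*e[:,0]+z],np.c_[f+[x,y],0*f[:,0]+z+h]]
def fit(n,views,x0,z0=None):
    # views: (cam,m,T,mask)
    def cost(v):
        s=0
        for c,m,T,mask in views:
            u=proj(c,m,T,pts(n,*v,z0)); hull=cv2.convexHull(u.astype(np.float32))
            im=np.zeros((384,512),np.uint8);cv2.fillConvexPoly(im,np.round(hull*16).astype(np.int32),255,cv2.LINE_AA,4)
            a=im/255.;s+=1-np.minimum(a,mask).sum()/np.maximum(a,mask).sum()
        return s/len(views)
    best=None
    for a in ([0] if n in ROUND else np.arange(0,np.pi,np.pi/6)):
        sx=np.array([[0,0,0],[12,0,0],[0,12,0],[0,0,.3]])+[x0[0],x0[1],a]
        r=minimize(cost,sx[0],method="Nelder-Mead",options=dict(initial_simplex=sx,xatol=.05,fatol=1e-4))
        if best is None or r.fun<best.fun:best=r
    return best
E
cat > m.py <<'E'
from h import *
import pickle
V={}
for n in DIM:
    vs=[];
    for c in("scene","side","wrist"):
        o=get_obs()
        get_image(c) if n=="remote" else 0
        m,T=cam(c,o)
        ps=pinpoint(n,c);ms=outline_of(n,c)
        print(n,c,[(round(p["confidence"],2),world(T,p["xyz"]).round(0)[:3].tolist()) for p in ps[:4]],[(round(q["confidence"],2),np.argwhere(q["mask"]).mean(0)[::-1].round(0).tolist(),int(q["mask"].sum())) for q in ms[:4]])
        V[n,c]=(m,T,ps,ms)
pickle.dump(V,open("v.pkl","wb"))
E
python3 m.py
```

```text
remote scene [(0.63, [440.0, -212.0, -1.0])] [(0.62, [426.0, 243.0], 979)]
remote side [] [(0.78, [186.0, 125.0], 566)]
remote wrist [] []
card_box scene [(0.79, [459.0, -73.0, -0.0])] [(0.73, [248.0, 182.0], 987), (0.45, [365.0, 204.0], 514), (0.31, [198.0, 165.0], 192)]
card_box side [(0.86, [460.0, -78.0, -0.0]), (0.36, [428.0, 70.0, -1.0])] [(0.65, [260.0, 226.0], 1085)]
card_box wrist [(0.88, [458.0, -73.0, -1.0])] [(0.86, [136.0, 220.0], 2469)]
dice_cup scene [(0.98, [428.0, 77.0, -2.0]), (0.94, [343.0, -33.0, 1.0]), (0.76, [308.0, 137.0, -3.0]), (0.65, [441.0, -211.0, -2.0])] [(0.76, [355.0, 160.0], 950), (0.7, [313.0, 183.0], 1029), (0.69, [284.0, 149.0], 875)]
dice_cup side [(0.93, [430.0, 72.0, 2.0]), (0.89, [344.0, -30.0, -1.0]), (0.69, [415.0, 194.0, -1.0]), (0.56, [312.0, 142.0, -1.0])] [(0.8, [217.0, 182.0], 896), (0.8, [162.0, 184.0], 858), (0.74, [206.0, 228.0], 1005)]
dice_cup wrist [(0.72, [311.0, 136.0, 1.0]), (0.64, [341.0, -32.0, -1.0]), (0.59, [428.0, 75.0, 3.0])] [(0.8, [33.0, 80.0], 2399), (0.73, [98.0, 116.0], 2828), (0.61, [58.0, 197.0], 2321)]
tea_light sce
[... 921 characters left out ...]
.75, [288.0, 138.0], 3483)]
small_round_dish scene [(0.73, [676.0, 141.0, 7.0])] []
small_round_dish side [] [(0.57, [285.0, 139.0], 407)]
small_round_dish wrist [(0.96, [674.0, 136.0, 8.0])] [(0.62, [296.0, 59.0], 2460), (0.57, [136.0, 220.0], 2469)]
phone scene [(0.58, [432.0, -337.0, 4.0])] [(0.82, [161.0, 147.0], 936)]
phone side [(0.63, [425.0, -347.0, -0.0])] [(0.94, [321.0, 335.0], 2630)]
phone wrist [] [(0.31, [270.0, 263.0], 2062)]
tumbler scene [(0.81, [440.0, -213.0, -2.0])] [(0.62, [199.0, 165.0], 206)]
tumbler side [(0.64, [439.0, -217.0, 6.0])] [(0.58, [290.0, 269.0], 1183), (0.25, [217.0, 182.0], 888)]
tumbler wrist [(0.78, [441.0, -218.0, -4.0])] [(0.78, [152.0, 320.0], 186)]
```

```bash
cat > f.py <<'E'
from h import *
import pickle
V=pickle.load(open("v.pkl","rb"))
# (camera, approx mask centre)
S=dict(remote=([("scene",426,243),("side",186,125)],(440,300)),card_box=([("side",260,226),("wrist",136,220)],(459,-75)),
dice_cup=([("scene",313,183),("side",217,182),("wrist",98,116)],(429,75)),tea_light=([("scene",365,203),("side",194,158),("wrist",104,28)],(421,197)),
long_dish=([("scene",212,246),("side",323,188),("wrist",277,213)],(656,-60)),wide_dish=([("scene",174,226)],(645,-156)),
big_round_dish=([("scene",254,266),("side",303,162),("wrist",288,138)],(664,39)),small_round_dish=([("side",285,139),("wrist",296,59)],(675,137)),
phone=([("side",321,335)],(428,-342)))
for n,(vl,x0) in S.items():
    vs=[]
    for c,u,v in vl:
        m,T,ps,ms=V[n,c]
        q=[k for k in ms if np.abs(np.argwhere(k["mask"]).mean(0)-[v,u]).max()<3][0]
        vs.append((c,m,T,q["mask"].astype(float)))
    for w in [vs]+([[k] for k in vs] if len(vs)>1 else []):
        r=fit(n,w,x0);print(n,[k[0] for k in w],r.x.round(2),round(r.fun,3))
E
python3 f.py
python3 - <<'E'
import cv2,numpy as np
a=cv2.imread("pics/scene0.png")[120:280,235:475];cv2.imwrite("pics/crop0.png",cv2.resize(a,None,fx=3,fy=3,interpolation=cv2.INTER_CUBIC))
E
```

```text
remote ['scene', 'side'] [ 4.6565e+02  3.3932e+02 -1.9000e-01] 0.157
remote ['scene'] [ 4.6144e+02  3.4021e+02 -1.9000e-01] 0.122
remote ['side'] [467.73 339.39   2.88] 0.181
card_box ['side', 'wrist'] [ 4.5811e+02 -7.5040e+01  2.5000e-01] 0.186
card_box ['side'] [462.14 -73.77   3.39] 0.145
card_box ['wrist'] [ 4.5717e+02 -7.3330e+01  3.0000e-01] 0.22
dice_cup ['scene', 'side', 'wrist'] [4.2778e+02 7.5580e+01 5.0000e-02] 0.087
dice_cup ['scene'] [4.2459e+02 7.4760e+01 1.1000e-01] 0.091
dice_cup ['side'] [4.2882e+02 7.4450e+01 4.0000e-02] 0.085
dice_cup ['wrist'] [4.2615e+02 7.5100e+01 2.0000e-02] 0.068
tea_light ['scene', 'side', 'wrist'] [ 4.2338e+02  1.9708e+02 -1.0000e-02] 0.132
tea_light ['scene'] [4.1744e+02 1.9815e+02 9.0000e-02] 0.206
tea_light ['side'] [4.2368e+02 1.9729e+02 8.0000e-02] 0.081
tea_light ['wrist'] [4.2177e+02 1.9751e+02 1.3000e-01] 0.099
long_dish ['scene', 'side', 'wrist'] [ 6.5462e+02 -6.0080e+01 -1.0000e-01] 0.058
long_dish ['scene'] [ 6.5346e+02 -5.9410e+01 -1.0000e-01] 0.045
long_dish ['side'] [ 6.5718e+02 -6.0270e+01 -9.0000e-02] 0.068
long_dish ['wrist'] [654.25 -60.43   3.05] 0.046
wide_dish ['scene'] [ 6.4461e+02 -1.6072e+02 -1.1000e-01] 0.059
big_round_dish ['scene', 'side', 'wrist'] [664.68  39.74   0.  ] 0.082
big_round_dish ['scene'] [6.639e+02 4.006e+01 8.000e-02] 0.071
big_round_dish ['side'] [ 6.6773e+02  3.9570e+01 -9.0000e-02] 0.111
big_round_dish ['wrist'] [6.6416e+02 3.9090e+01 3.3000e-01] 0.056
small_round_dish ['side', 'wrist'] [6.7400e+02 1.3899e+02 6.0000e-02] 0.087
small_round_dish ['side'] [6.7655e+02 1.4086e+02 2.0000e-01] 0.105
small_round_dish ['wrist'] [ 6.7337e+02  1.3873e+02 -2.0000e-02] 0.049
phone ['side'] [ 4.3013e+02 -3.4568e+02  2.1000e-01] 0.061
```

View pics/crop0.png

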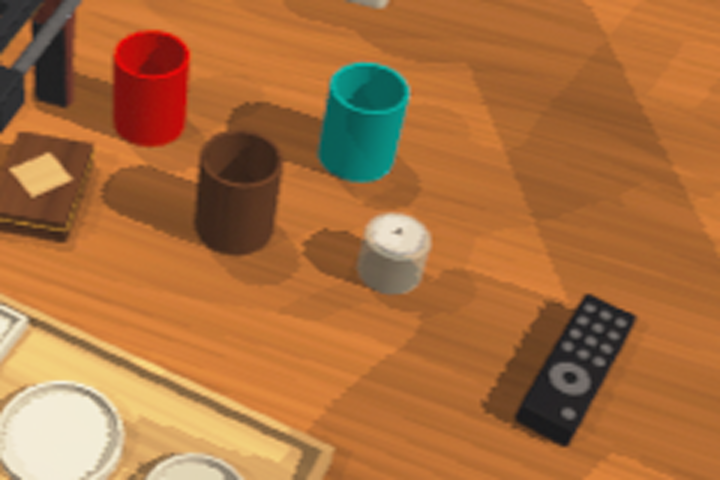

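Candidates: brown cup (314,184), with red (285,149) and teal (356,160) look-alikes. Remote is (426,243), with the phone at (161,147). The tea light is (366,204), with the tumbler at (199,165). The crop confirms the brown cup, the buttoned remote and the wicked tea light. The box is at (248,182).

```bash
cat > go.py <<'E'
import sys
from h import *
# go.py x y z heading_deg(of tool y): fractions from the present pose
x,y,z,h=map(float,sys.argv[1:5]);o=get_obs()
M=R.from_rotvec(o["orientation"]).as_matrix()
d=M.T@(np.array([x,y,z])-o["ee_pos"])
h0=np.degrees(np.arctan2(M[1,1],M[0,1]));t=-((h-h0+90)%180-90) if len(sys.argv)<6 else -(h-h0)
tilt=R.from_matrix(M).as_matrix()[:,2]
print("shift",(d/200).round(3),"turn",round(t/30,3),"q6",o["qpos"][5].round(2),"w",round(o["width"],1),"z-axis",tilt.round(3),"t",round(o["t"],1))
E
python3 -m jog '.85 -.4 0 0 0 -.9 -1;.85 -.4 0 0 0 -.9 -1;.85 -.4 0 0 0 -.9 -1;.85 -.4 0 0 0 -.9 -1;.85 -.4 0 0 0 -.9 -1;.85 -.4 0 0 0 -.9 -1'
python3 go.py 464.5 340 150 79 1
```

```text
t: 3.9
ee_pos: [544.9, 170.7, 239.9]
orientation: [1.639, 2.68, 0.0]
ft_force: [-0.0, 0.6, -0.1]
width: 87.8
grasp_force: 0.0
shift [0.937 0.028 0.449] turn -1.73 q6 -0.19 w 87.8 z-axis [ 0. -0. -1.] t 3.9
```

```bash
python3 -m jog '.9 .03 0 0 0 -.9 -1;.9 .03 0 0 0 -.9 -1;.9 .03 0 0 0 -.9 -1;.9 .03 0 0 0 -.9 -1;.9 .03 0 0 0 -.9 -1;.9 .03 0 0 0 -.9 -1'
python3 go.py 464.5 340 180 79 1
```

```text
t: 4.5
ee_pos: [469.3, 332.5, 239.6]
orientation: [0.972, 2.987, -0.001]
ft_force: [-0.0, -0.2, -0.6]
width: 87.8
grasp_force: 0.0
shift [0.042 0.016 0.298] turn -0.834 q6 -0.35 w 87.8 z-axis [ 0. -0. -1.] t 4.5
```

```bash
python3 -m jog '.04 .02 .3 0 0 -.83 -1;.04 .02 .3 0 0 -.83 -1;.04 .02 .3 0 0 -.83 -1;.04 .02 .3 0 0 -.83 -1;.04 .02 .3 0 0 -.83 -1'
cat > look.py <<'E'
import sys
from h import *
# look.py name camera x y : fit from a fresh mask
n,c=sys.argv[1:3];x0=list(map(float,sys.argv[3:5]));z0=float(sys.argv[5]) if len(sys.argv)>5 else None
o=get_obs();im=get_image(c);cv2.imwrite(f"pics/{c}_{o['t']:.2f}.png",im[:,:,::-1]);m,T=cam(c,o)
print([(round(p["confidence"],2),world(T,p["xyz"]).round(0).tolist()) for p in pinpoint(n,c)])
for q in outline_of(n,c):
    k=q["mask"];r=fit(n,[(c,m,T,k.astype(float))],x0,z0)
    print(round(q["confidence"],2),np.argwhere(k).mean(0)[::-1].round(),k.sum(),r.x.round(2),round(r.fun,3))
E
python3 look.py remote wrist 464 340; ls pics
```

```text
t: 5.0
ee_pos: [465.7, 339.8, 179.9]
orientation: [0.313, 3.125, 0.0]
ft_force: [-0.1, -0.2, -0.1]
width: 87.5
grasp_force: 0.0
[]
0.81 [256. 177.] 3787 [464.68 338.22   2.93] 0.104
crop0.png
scene0.png
side0.png
wrist0.png
wrist_5.00.png
```

```bash
python3 go.py 465 339 27.5 78 1
python3 -m jog '0 0 .2 0 0 .03 -1;0 0 .4 0 0 .03 -1;0 0 .6 0 0 .03 -1;0 0 .7 0 0 .03 -1;0 0 .74 0 0 .03 -1;0 0 .762 0 0 .03 -1;0 0 .762 0 0 .03 -1'; python3 go.py 465 339 27.5 78 1
```

```text
shift [-0.    -0.008  0.763] turn 0.024 q6 -0.76 w 87.7 z-axis [ 0.001  0.    -1.   ] t 5.2
t: 5.85
ee_pos: [465.0, 341.4, 27.9]
orientation: [0.329, 3.123, 0.001]
ft_force: [-0.1, -0.2, -0.2]
width: 87.7
grasp_force: 0.0
shift [-0.002 -0.012  0.002] turn -0.001 q6 -0.75 w 87.7 z-axis [ 0.001  0.001 -1.   ] t 5.8
```

View pics/wrist_5.00.png

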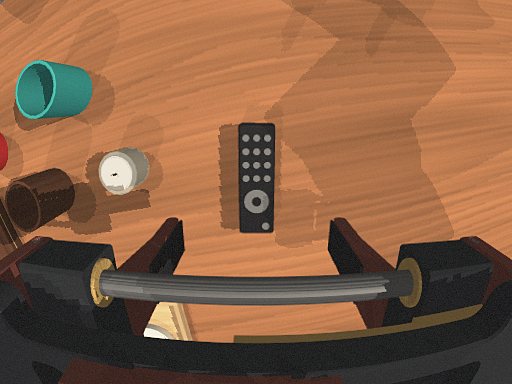

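```bash
python3 -m jog '0 -.01 0 0 0 0 -1;0 -.01 0 0 0 0 0;0 -.01 0 0 0 0 1;0 -.01 0 0 0 0 1;0 -.01 0 0 0 0 1;0 -.01 0 0 0 0 1;0 -.01 0 0 0 0 1;0 -.01 0 0 0 0 1'
```

```text
t: 6.65
ee_pos: [464.1, 339.2, 27.2]
orientation: [-0.328, -3.124, -0.0]
ft_force: [-0.3, 0.8, -0.1]
width: 37.5
grasp_force: 30.0
```

```bash
python3 -m jog '0 0 -.1 0 0 0 1;0 0 -.25 0 0 0 1;0 0 -.45 0 0 0 1;0 0 -.6 0 0 0 1;0 0 -.6 0 0 0 1'; python3 go.py 654.6 -60 150 84.3 1
```

```text
t: 7.15
ee_pos: [466.2, 340.6, 151.3]
orientation: [0.328, 3.119, 0.008]
ft_force: [-0.1, -0.2, -1.6]
width: 37.7
grasp_force: 30.0
shift [-1.338 -1.763  0.004] turn -0.21 q6 -0.75 w 37.7 z-axis [ 0.006  0.004 -1.   ] t 7.2
```

```bash
python3 -m jog '-.15 -.2 0 0 0 -.05 1;-.33 -.44 0 0 0 -.1 1;-.5 -.66 0 0 0 -.2 1;-.7 -.9 0 0 0 -.2 1;-.7 -.9 0 0 0 -.2 1;-.7 -.9 0 0 0 -.2 1;-.7 -.9 0 0 0 -.2 1'; python3 go.py 654.6 -60 150 84.3 1
```

```text
t: 7.85
ee_pos: [562.9, 133.4, 146.1]
orientation: [-0.167, -3.135, 0.0]
ft_force: [-0.2, 0.4, -0.5]
width: 37.7
grasp_force: 30.0
shift [-0.559 -0.913 -0.021] turn -0.013 q6 -1.25 w 37.7 z-axis [-0.002 -0.    -1.   ] t 7.8
```

```bash
python3 -m jog '-.12 -.2 0 0 0 0 1;-.25 -.4 0 0 0 0 1;-.4 -.6 0 0 0 0 1;-.5 -.8 0 0 0 0 1;-.56 -.91 0 0 0 0 1;-.56 -.91 0 0 0 0 1;-.56 -.91 0 0 0 0 1'; python3 go.py 654.6 -60 40.5 84.3 1
```

```text
t: 8.55
ee_pos: [655.2, -57.4, 146.4]
orientation: [-0.164, -3.135, -0.001]
ft_force: [-0.1, 0.5, -2.3]
width: 38.0
grasp_force: 30.0
shift [ 0.    -0.013  0.529] turn -0.009 q6 -1.57 w 38.0 z-axis [-0.002  0.001 -1.   ] t 8.6
```

```bash
python3 -m jog '0 -.012 .15 0 0 0 1;0 -.012 .3 0 0 0 1;0 -.012 .42 0 0 0 1;0 -.012 .48 0 0 0 1;0 -.012 .51 0 0 0 1;0 -.012 .525 0 0 0 1;0 -.012 .53 0 0 0 1;0 -.012 .53 0 0 0 1'; python3 go.py 654.6 -60 38.2 84.3 1; python3 look.py long_dish scene 654 -60
```

```text
t: 9.35
ee_pos: [656.3, -61.1, 42.2]
orientation: [0.164, 3.136, -0.0]
ft_force: [0.5, 0.3, -0.7]
width: 37.8
grasp_force: 30.0
shift [0.009 0.004 0.02 ] turn -0.01 q6 -1.58 w 37.8 z-axis [ 0.002 -0.    -1.   ] t 9.3
[(0.55, [654.0, -60.0, 13.0])]
0.83 [206. 262.] 448 [654.13 -60.97   3.07] 0.772
```

```bash
python3 - <<'E'
import cv2,glob
f=sorted(glob.glob("pics/scene_*"))[-1];a=cv2.imread(f)[150:330,120:350];cv2.imwrite("pics/crop1.png",cv2.resize(a,None,fx=3,fy=3))
E
python3 -m jog '.005 0 .01 0 0 0 1;.005 0 .015 0 0 0 1;.005 0 .02 0 0 0 1;.005 0 .02 0 0 0 1'
```

```text
t: 9.9
ee_pos: [654.6, -61.2, 38.3]
orientation: [-0.165, -3.137, 0.0]
ft_force: [-3.3, 0.2, 8.4]
width: 37.2
grasp_force: 30.0
```

View pics/crop1.png

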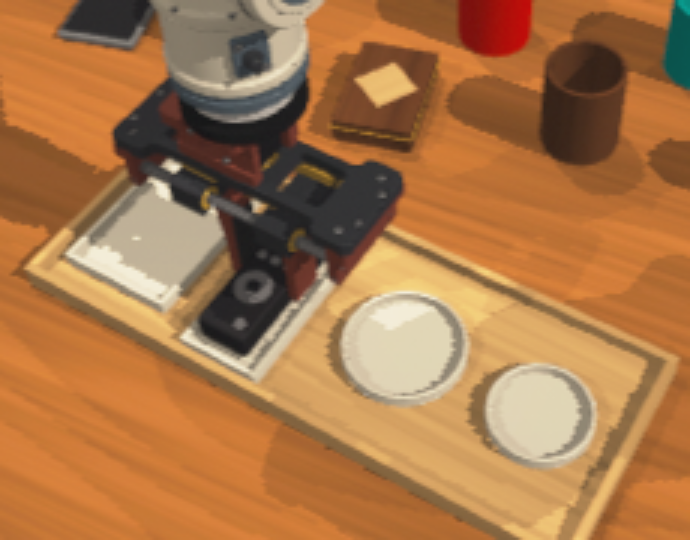

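```bash
python3 -m jog '0 0 0 0 0 0 .5;0 0 0 0 0 0 -.15;0 0 0 0 0 0 -.2;0 0 0 0 0 0 -.2;0 0 0 0 0 0 -.2'; python3 -m jog '0 0 -.1 0 0 0 -.2;0 0 -.3 0 0 0 -.5;0 0 -.5 0 0 0 -1;0 0 -.7 0 0 0 -1;0 0 -.7 0 0 0 -1;0 0 -.7 0 0 0 -1'; python3 look.py remote wrist 654 -60 11; python3 go.py 459 -74 170 106 1
```

```text
t: 10.4
ee_pos: [654.7, -61.0, 37.1]
orientation: [-0.164, -3.137, -0.0]
ft_force: [0.4, 0.2, 0.2]
width: 52.4
grasp_force: 0.0
t: 11.0
ee_pos: [655.2, -61.1, 178.3]
orientation: [0.164, 3.135, -0.0]
ft_force: [-0.3, -0.7, 0.3]
width: 87.0
grasp_force: 0.0
[(0.77, [657.0, -67.0, 7.0])]
0.81 [255. 180.] 4240 [653.7  -62.58   3.03] 0.072
shift [ 0.961 -0.167  0.03 ] turn -0.733 q6 -1.58 w 87.6 z-axis [-0.003  0.    -1.   ] t 11.2
```

```bash
python3 -m jog '.24 -.04 0 0 0 -.18 -1;.48 -.08 0 0 0 -.36 -1;.72 -.12 0 0 0 -.55 -1;.96 -.17 0 0 0 -.73 -1;.96 -.17 0 0 0 -.73 -1;.96 -.17 0 0 0 -.73 -1'; python3 look.py card_box wrist 459 -74;python3 go.py 459 -74 28 106 1
```

```text
t: 11.75
ee_pos: [459.2, -74.8, 176.6]
orientation: [0.432, -3.11, -0.001]
ft_force: [-0.0, 0.1, -0.3]
width: 87.8
grasp_force: 0.0
[]
0.93 [256. 180.] 5422 [459.09 -76.05   3.33] 0.044
shift [0.012 0.008 0.746] turn -0.004 q6 -2.03 w 87.4 z-axis [ 0.001 -0.    -1.   ] t 11.9
```

```bash
python3 go.py 459 -76 28 101.5 1
python3 -m jog '0 0 .2 0 0 .08 -1;0 0 .4 0 0 .15 -1;0 0 .6 0 0 .15 -1;0 0 .7 0 0 .15 -1;0 0 .73 0 0 .15 -1;0 0 .745 0 0 .15 -1;0 0 .745 0 0 .15 -1'; python3 go.py 459 -76 28 101.5 1
```

```text
shift [ 0.015 -0.001  0.746] turn 0.146 q6 -2.03 w 87.4 z-axis [ 0.001 -0.    -1.   ] t 11.9
t: 12.6
ee_pos: [461.1, -74.8, 28.5]
orientation: [-0.312, 3.125, -0.0]
ft_force: [-0.2, -0.2, 0.1]
width: 88.0
grasp_force: 0.0
shift [ 0.011 -0.004  0.003] turn -0.003 q6 -1.96 w 88.0 z-axis [ 0.001 -0.    -1.   ] t 12.6
```

```bash
python3 -m jog '.01 -.004 0 0 0 0 -.6;.01 -.004 0 0 0 0 0;.01 -.004 0 0 0 0 1;.01 -.004 0 0 0 0 1;.01 -.004 0 0 0 0 1;.01 -.004 0 0 0 0 1'; python3 -m jog '0 0 -.1 0 0 0 1;0 0 -.25 0 0 0 1;0 0 -.45 0 0 0 1;0 0 -.6 0 0 0 1;0 0 -.6 0 0 0 1';  python3 look.py card_box wrist 459 -76 120; python3 go.py 644.6 -159.6 150 84.3 1
```

```text
t: 13.2
ee_pos: [458.8, -76.1, 29.0]
orientation: [-0.312, 3.125, -0.0]
ft_force: [-2.0, -0.2, 7.0]
width: 63.4
grasp_force: 30.0
t: 13.7
ee_pos: [460.8, -76.5, 151.9]
orientation: [-0.311, 3.119, -0.003]
ft_force: [0.5, -1.3, -0.5]
width: 64.0
grasp_force: 30.0
[(0.94, [462.0, -77.0, 123.0])]
0.61 [256. 218.] 14201 [ 4.6168e+02 -7.7580e+01  2.0000e-01] 0.189
0.45 [248. 321.] 394 [575.3  -67.45  -2.84] 0.94
shift [-0.833 -0.595 -0.012] turn 0.57 q6 -1.96 w 63.5 z-axis [-0.001  0.    -1.   ] t 13.8
```

```bash
python3 -m jog '-.2 -.15 0 0 0 .14 1;-.4 -.3 0 0 0 .28 1;-.62 -.45 0 0 0 .42 1;-.83 -.595 0 0 0 .57 1;-.83 -.595 0 0 0 .57 1;-.83 -.595 0 0 0 .57 1;-.83 -.595 0 0 0 .57 1'; python3 look.py card_box wrist 644.6 -160 120; python3 go.py 644.6 -159.6 39.5 84.3 1
```

```text
t: 14.55
ee_pos: [642.4, -159.1, 146.2]
orientation: [-0.155, -3.133, -0.002]
ft_force: [0.6, 0.4, -1.0]
width: 63.7
grasp_force: 30.0
[(0.73, [641.0, -160.0, 116.0])]
0.87 [256. 217.] 13958 [ 642.08 -160.04    3.04] 0.245
shift [-0.008 -0.002  0.542] turn 0.001 q6 -1.73 w 63.9 z-axis [-0.002  0.    -1.   ] t 14.7
```

```bash
python3 -m jog '-.005 0 .15 0 0 0 1;-.005 0 .3 0 0 0 1;-.005 0 .42 0 0 0 1;-.005 0 .48 0 0 0 1;-.005 0 .51 0 0 0 1;-.005 0 .525 0 0 0 1;-.005 0 .53 0 0 0 1;-.005 0 .53 0 0 0 1'; python3 go.py 644.6 -159.6 39 84.3 1; python3 look.py card_box scene 644 -160 15
```

```text
t: 15.5
ee_pos: [646.3, -160.1, 43.3]
orientation: [0.156, 3.136, -0.0]
ft_force: [-0.1, -0.6, -0.8]
width: 63.8
grasp_force: 30.0
shift [0.009 0.001 0.021] turn 0.0 q6 -1.73 w 63.8 z-axis [ 0.001 -0.    -1.   ] t 15.5
[(0.56, [644.0, -161.0, 12.0])]
0.71 [166. 228.] 855 [ 663.44 -171.96    0.86] 0.419
```

```bash
python3 -m jog '.004 0 .01 0 0 0 1;.004 0 .015 0 0 0 1;.004 0 .02 0 0 0 1;.004 0 .02 0 0 0 1;.004 0 .02 0 0 0 1'; 
```

```text
t: 16.15
ee_pos: [645.0, -159.9, 40.0]
orientation: [0.156, 3.137, -0.0]
ft_force: [-5.4, 2.1, 13.8]
width: 63.9
grasp_force: 30.0
```

```bash
python3 -m jog '0 0 0 0 0 0 0;0 0 0 0 0 0 -.7;0 0 0 0 0 0 -.8;0 0 0 0 0 0 -.8;0 0 0 0 0 0 -.8'; python3 -m jog '0 0 -.1 0 0 0 -.8;0 0 -.3 0 0 0 -.8;0 0 -.5 0 0 0 -1;0 0 -.7 0 0 0 -1;0 0 -.7 0 0 0 -1;0 0 -.7 0 0 0 -1'; python3 look.py card_box wrist 644 -160 11; python3 go.py 427.5 75.5 160 80 1
```

```text
t: 16.65
ee_pos: [644.7, -159.8, 38.0]
orientation: [-0.156, -3.137, -0.0]
ft_force: [0.2, -0.8, -0.2]
width: 79.4
grasp_force: 0.0
t: 17.25
ee_pos: [645.3, -159.9, 179.2]
orientation: [0.156, 3.136, -0.001]
ft_force: [-1.1, -0.4, 0.4]
width: 87.8
grasp_force: 0.0
[(0.97, [645.0, -157.0, 11.0])]
0.97 [256. 181.] 5709 [ 6.4475e+02 -1.6137e+02 -1.0000e-01] 0.044
0.48 [437.   5.] 546 [ 644. -160.    0.] 1.0
shift [1.192 1.062 0.086] turn 0.143 q6 -1.73 w 88.0 z-axis [-0.003  0.001 -1.   ] t 17.4
```

```bash
python3 -m jog '.2 .18 0 0 0 0 -1;.4 .36 0 0 0 0 -1;.6 .53 0 0 0 0 -1;.8 .71 0 0 0 0 -1;1 .89 0 0 0 0 -1;1 1 0 0 0 0 -1;1 1 0 0 0 0 -1'; python3 go.py 427.5 75.5 175 84.3 1; python3 look.py dice_cup wrist 427.5 75.5
```

```text
t: 18.1
ee_pos: [462.9, 61.7, 177.0]
orientation: [-0.151, -3.134, -0.0]
ft_force: [1.1, 0.0, 0.0]
width: 87.9
grasp_force: 0.0
shift [0.183 0.052 0.011] turn 0.007 q6 -1.37 w 87.9 z-axis [-0.004  0.    -1.   ] t 18.1
[(0.9, [425.0, 74.0, 3.0]), (0.88, [341.0, -29.0, 3.0]), (0.77, [310.0, 136.0, 3.0])]
0.95 [269. 153.] 4139 [4.2638e+02 7.5200e+01 1.8000e-01] 0.052
0.85 [147.  76.] 4543 [427.5  75.5   0. ] 1.0
0.56 [325.  29.] 3990 [427.5  75.5   0. ] 1.0
```

```bash
python3 -m jog '.18 .05 0 0 0 0 -1;.18 .05 0 0 0 0 -1;.18 .05 0 0 0 0 -1'; python3 go.py 427 75.3 52 84.3 1
```

```text
t: 18.55
ee_pos: [431.1, 71.8, 178.0]
orientation: [-0.157, -3.137, 0.0]
ft_force: [0.1, -1.6, -0.5]
width: 87.8
grasp_force: 0.0
shift [0.022 0.015 0.63 ] turn -0.002 q6 -1.33 w 87.8 z-axis [-0. -0. -1.] t 18.6
```

```bash
python3 -m jog '.015 .01 .1 0 0 0 -1;.015 .01 .3 0 0 0 -1;.015 .01 .45 0 0 0 -1;.015 .01 .55 0 0 0 -1;.015 .01 .6 0 0 0 -1;.015 .01 .63 0 0 0 -1;.015 .01 .63 0 0 0 -1'; for i in 1 2; do python3 go.py 427 75.3 52 84.3 1; done
```

```text
t: 19.25
ee_pos: [428.6, 74.5, 52.0]
orientation: [-0.157, -3.137, 0.0]
ft_force: [0.3, 0.2, -0.2]
width: 87.7
grasp_force: 0.0
shift [ 0.009  0.003 -0.   ] turn -0.001 q6 -1.33 w 87.7 z-axis [-0. -0. -1.] t 19.2
shift [ 0.009  0.003 -0.   ] turn -0.001 q6 -1.33 w 87.7 z-axis [-0. -0. -1.] t 19.2
```

```bash
python3 -m jog '.007 .003 0 0 0 0 -.6;.007 .003 0 0 0 0 -.3;.007 .003 0 0 0 0 0;.007 .003 0 0 0 0 1;.007 .003 0 0 0 0 1;.007 .003 0 0 0 0 1'; python3 -m jog '0 0 -.1 0 0 0 1;0 0 -.25 0 0 0 1;0 0 -.42 0 0 0 1;0 0 -.5 0 0 0 1;0 0 -.5 0 0 0 1'; python3 go.py 664.6 39.5 150 84.3 1
```

```text
t: 19.85
ee_pos: [427.2, 75.7, 52.9]
orientation: [0.156, 3.137, 0.0]
ft_force: [-1.5, 0.2, 7.2]
width: 62.0
grasp_force: 30.0
t: 20.35
ee_pos: [428.2, 75.8, 154.4]
orientation: [0.156, 3.133, 0.001]
ft_force: [1.0, 0.2, -0.8]
width: 62.2
grasp_force: 30.0
shift [-1.194 -0.063  0.027] turn 0.0 q6 -1.32 w 62.2 z-axis [ 0.005  0.001 -1.   ] t 20.4
```

```bash
python3 -m jog '-.15 0 0 0 0 0 1;-.35 -.02 0 0 0 0 1;-.55 -.03 0 0 0 0 1;-.75 -.04 0 0 0 0 1;-.9 -.05 0 0 0 0 1;-.95 -.06 0 0 0 0 1;-.95 -.06 0 0 0 0 1'; python3 go.py 664.6 39.5 150 84.3 1;
```

```text
t: 21.05
ee_pos: [614.5, 44.4, 150.6]
orientation: [-0.157, -3.136, 0.0]
ft_force: [-0.7, 0.1, -1.6]
width: 62.2
grasp_force: 30.0
shift [-0.252  0.001  0.003] turn -0.001 q6 -1.42 w 62.2 z-axis [-0.002 -0.    -1.   ] t 21.1
```

```bash
python3 -m jog '-.1 0 0 0 0 0 1;-.2 0 0 0 0 0 1;-.25 0 0 0 0 0 1;-.25 0 .05 0 0 0 1;-.25 0 .1 0 0 0 1;-.25 0 .2 0 0 0 1;-.25 0 .3 0 0 0 1;-.25 0 .3 0 0 0 1'; python3 go.py 664.6 39.5 64 84.3 1; python3 look.py dice_cup side 664.6 39.5 37
```

```text
t: 21.85
ee_pos: [660.5, 39.9, 88.5]
orientation: [-0.155, -3.13, 0.001]
ft_force: [-0.5, -0.2, -2.0]
width: 61.8
grasp_force: 30.0
shift [-0.022  0.     0.122] turn 0.001 q6 -1.43 w 61.8 z-axis [-0.008 -0.    -1.   ] t 21.9
[(0.8, [346.0, -32.0, -1.0]), (0.73, [313.0, 140.0, 1.0])]
0.98 [300. 149.] 542 [6.5956e+02 3.8660e+01 1.3000e-01] 0.422
0.82 [206. 228.] 1065 [664.6  39.5   0. ] 1.0
0.73 [162. 184.] 883 [664.6  39.5   0. ] 1.0
0.61 [343. 225.] 351 [664.6  39.5   0. ] 1.0
```

```bash
python3 -m jog '-.012 0 .04 0 0 0 1;-.012 0 .08 0 0 0 1;-.012 0 .1 0 0 0 1;-.012 0 .1 0 0 0 1;-.012 0 .1 0 0 0 1'; python3 go.py 664.6 39.5 63.5 84.3 1
```

```text
t: 22.5
ee_pos: [666.7, 39.6, 72.1]
orientation: [-0.156, -3.137, 0.0]
ft_force: [-0.1, 0.1, -0.4]
width: 61.6
grasp_force: 30.0
shift [ 0.01  -0.001  0.043] turn -0.0 q6 -1.43 w 61.6 z-axis [-0. -0. -1.] t 22.5
```

```bash
python3 -m jog '.009 0 .015 0 0 0 1;.009 0 .025 0 0 0 1;.009 0 .033 0 0 0 1;.009 0 .038 0 0 0 1;.009 0 .042 0 0 0 1;.009 0 .042 0 0 0 1'; python3 go.py 664.6 39.5 63.5 84.3 1
```

```text
t: 23.1
ee_pos: [665.0, 39.7, 64.0]
orientation: [0.156, 3.138, 0.0]
ft_force: [-0.5, -0.2, 0.9]
width: 61.6
grasp_force: 30.0
shift [ 0.002 -0.001  0.003] turn 0.0 q6 -1.43 w 61.6 z-axis [ 0.  0. -1.] t 23.1
```

```bash
python3 -m jog '0 0 .003 0 0 0 1;0 0 .006 0 0 0 1;0 0 .006 0 0 0 1;0 0 .006 0 0 0 1'
```

```text
t: 23.5
ee_pos: [665.0, 39.7, 63.9]
orientation: [0.156, 3.138, 0.0]
ft_force: [-4.3, -0.3, 9.9]
width: 61.7
grasp_force: 30.0
```

```bash
python3 -m jog '0 0 0 0 0 0 0;0 0 0 0 0 0 -.6;0 0 0 0 0 0 -.9;0 0 0 0 0 0 -.9;0 0 0 0 0 0 -.9'; python3 -m jog '0 0 -.1 0 0 0 -.9;0 0 -.25 0 0 0 -.9;0 0 -.45 0 0 0 -1;0 0 -.6 0 0 0 -1;0 0 -.6 0 0 0 -1;0 0 -.6 0 0 0 -1'; python3 look.py dice_cup wrist 664.6 39.5 11; python3 go.py 422.5 197.3 180 84.3 1
```

```text
t: 24.0
ee_pos: [665.0, 39.8, 62.5]
orientation: [-0.156, -3.138, -0.0]
ft_force: [0.8, -0.2, -0.8]
width: 83.3
grasp_force: 0.0
t: 24.6
ee_pos: [665.1, 39.7, 183.1]
orientation: [0.156, 3.137, 0.0]
ft_force: [0.1, 0.6, -0.3]
width: 87.6
grasp_force: 0.0
[(0.94, [664.0, 36.0, 15.0])]
0.61 [255. 192.] 4549 [6.6405e+02 3.8150e+01 1.6000e-01] 0.032
shift [1.279 0.664 0.008] turn -0.0 q6 -1.43 w 87.6 z-axis [-0.003 -0.    -1.   ] t 24.8
```

Cup is seated. Now the tea light.

```bash
python3 -m jog '.2 .1 0 0 0 0 -1;.4 .2 0 0 0 0 -1;.6 .31 0 0 0 0 -1;.8 .42 0 0 0 0 -1;1 .52 0 0 0 0 -1;1 .52 0 0 0 0 -1;1 .52 0 0 0 0 -1'; python3 go.py 422.5 197.3 180 84.3 1
```

```text
t: 25.45
ee_pos: [475.5, 163.4, 182.0]
orientation: [-0.153, -3.137, 0.001]
ft_force: [-0.3, -0.0, 0.7]
width: 87.5
grasp_force: 0.0
shift [0.28  0.143 0.01 ] turn 0.004 q6 -1.17 w 87.5 z-axis [-0.001 -0.001 -1.   ] t 25.4
```

```bash
python3 -m jog '.14 .07 0 0 0 0 -1;.28 .143 0 0 0 0 -1;.28 .143 0 0 0 0 -1;.28 .143 0 0 0 0 -1'; python3 look.py tea_light wrist 422.5 197.3; python3 go.py 422.5 197.3 32 84.3 1
```

```text
t: 25.85
ee_pos: [424.5, 197.0, 182.5]
orientation: [0.156, 3.137, -0.0]
ft_force: [0.4, -0.1, 0.2]
width: 87.9
grasp_force: 0.0
[(0.96, [422.0, 195.0, 2.0]), (0.62, [673.0, 137.0, 11.0])]
0.83 [257. 180.] 1923 [ 4.2164e+02  1.9715e+02 -2.0000e-02] 0.071
0.64 [226. 338.] 139 [422.5 197.3   0. ] 1.0
shift [0.012 0.002 0.753] turn -0.002 q6 -1.06 w 88.0 z-axis [ 0.001  0.    -1.   ] t 26.0
```

```bash
python3 -m jog '.012 0 .1 0 0 0 -1;.012 0 .3 0 0 0 -1;.012 0 .5 0 0 0 -1;.012 0 .65 0 0 0 -1;.012 0 .72 0 0 0 -1;.012 0 .75 0 0 0 -1;.012 0 .755 0 0 0 -1;.012 0 .755 0 0 0 -1'; python3 go.py 422 197.2 31 84.3 1
```

```text
t: 26.8
ee_pos: [421.8, 197.3, 32.1]
orientation: [0.157, 3.137, 0.001]
ft_force: [1.0, -0.0, 0.7]
width: 87.8
grasp_force: 0.0
shift [-0.001 -0.001  0.006] turn -0.001 q6 -1.06 w 87.8 z-axis [ 0.001  0.    -1.   ] t 26.8
```

```bash
python3 -m jog '0 0 0 0 0 0 -.5;0 0 0 0 0 0 -.1;0 0 0 0 0 0 .3;0 0 0 0 0 0 1;0 0 0 0 0 0 1;0 0 0 0 0 0 1;0 0 0 0 0 0 1'; python3 -m jog '0 0 -.1 0 0 0 1;0 0 -.25 0 0 0 1;0 0 -.45 0 0 0 1;0 0 -.6 0 0 0 1;0 0 -.6 0 0 0 1;0 0 -.6 0 0 0 1'; python3 go.py 674.5 139 150 84.3 1
```

```text
t: 27.5
ee_pos: [421.2, 197.5, 31.8]
orientation: [0.156, 3.137, 0.0]
ft_force: [-1.0, 0.3, 2.9]
width: 47.7
grasp_force: 30.0
t: 28.1
ee_pos: [421.0, 197.3, 151.6]
orientation: [0.156, 3.137, 0.001]
ft_force: [0.0, 0.1, -1.3]
width: 47.6
grasp_force: 30.0
shift [-1.29  -0.164  0.009] turn 0.0 q6 -1.06 w 47.6 z-axis [ 0.001  0.    -1.   ] t 28.1
```

```bash
python3 -m jog '-.15 -.02 0 0 0 0 1;-.35 -.04 0 0 0 0 1;-.55 -.07 0 0 0 0 1;-.75 -.1 0 0 0 0 1;-.9 -.12 0 0 0 0 1;-1 -.13 0 0 0 0 1;-1 -.13 0 0 0 0 1;-1 -.13 0 0 0 0 1'; python3 go.py 674.5 139 150 84.3 1
```

```text
t: 28.9
ee_pos: [615.8, 151.2, 149.1]
orientation: [-0.157, -3.133, 0.002]
ft_force: [-1.0, -0.4, -1.1]
width: 47.7
grasp_force: 30.0
shift [-0.298 -0.031 -0.006] turn -0.001 q6 -1.25 w 47.7 z-axis [-0.004 -0.001 -1.   ] t 28.9
```

```bash
python3 -m jog '-.15 -.02 0 0 0 0 1;-.28 -.032 0 0 0 0 1;-.29 -.032 0 0 0 0 1;-.29 -.032 0 0 0 0 1;-.29 -.032 0 0 0 0 1'; python3 go.py 674.5 139 48 84.3 1
```

```text
t: 29.4
ee_pos: [672.5, 139.8, 150.8]
orientation: [-0.155, -3.135, 0.001]
ft_force: [0.0, -0.5, -2.9]
width: 48.0
grasp_force: 30.0
shift [-0.011 -0.003  0.514] turn 0.001 q6 -1.28 w 48.0 z-axis [-0.003 -0.    -1.   ] t 29.4
```

```bash
python3 -m jog '-.005 -.003 .15 0 0 0 1;-.005 -.003 .3 0 0 0 1;-.005 -.003 .4 0 0 0 1;-.005 -.003 .46 0 0 0 1;-.005 -.003 .49 0 0 0 1;-.005 -.003 .5 0 0 0 1;-.005 -.003 .5 0 0 0 1'; python3 go.py 674.5 139 42.5 84.3 1
```

```text
t: 30.1
ee_pos: [675.8, 139.0, 52.4]
orientation: [0.156, 3.137, 0.0]
ft_force: [-0.2, 0.7, -1.2]
width: 47.4
grasp_force: 30.0
shift [ 0.006 -0.001  0.049] turn 0.0 q6 -1.29 w 47.4 z-axis [ 0.001  0.    -1.   ] t 30.1
```

```bash
python3 -m jog '.005 0 .015 0 0 0 1;.005 0 .025 0 0 0 1;.005 0 .033 0 0 0 1;.005 0 .04 0 0 0 1;.005 0 .045 0 0 0 1;.005 0 .048 0 0 0 1;.005 0 .051 0 0 0 1;.005 0 .051 0 0 0 1'; python3 go.py 674.5 139 42.5 84.3 1
```

```text
t: 30.9
ee_pos: [674.5, 138.9, 42.9]
orientation: [-0.156, -3.138, 0.0]
ft_force: [-4.3, -0.4, 9.8]
width: 47.6
grasp_force: 30.0
shift [0.    0.001 0.002] turn -0.0 q6 -1.29 w 47.6 z-axis [-0. -0. -1.] t 30.9
```

```bash
python3 -m jog '0 0 0 0 0 0 .3;0 0 0 0 0 0 -.3;0 0 0 0 0 0 -.5;0 0 0 0 0 0 -.5;0 0 0 0 0 0 -.5'; python3 -m jog '0 0 -.1 0 0 0 -.5;0 0 -.25 0 0 0 -.5;0 0 -.45 0 0 0 -.5;0 0 -.7 0 0 0 -.5;0 0 -.9 0 0 0 -.5;.5 0 -.9 0 0 0 -.5;.9 0 -.9 0 0 0 -.5;.9 0 -.9 0 0 0 -.5'; python3 look.py tea_light side 674.5 139 11;python3 look.py tea_light wrist 674.5 139 11; python3 look.py remote scene 654 -61 11
python3 - <<'E'
import cv2,glob
for c in("scene","side"):
    f=sorted(glob.glob(f"pics/{c}_*"))[-1];a=cv2.imread(f);a=a[120:340,110:390] if c=="scene" else a[60:380,120:400];cv2.imwrite(f"pics/end_{c}.png",cv2.resize(a,None,fx=1.8 if c=="side" else 2.5,fy=1.8 if c=="side" else 2.5))
E
```

```text
t: 31.4
ee_pos: [674.4, 138.9, 41.3]
orientation: [-0.156, -3.138, 0.0]
ft_force: [0.2, 0.0, 0.4]
width: 65.9
grasp_force: 0.0
t: 32.2
ee_pos: [523.6, 153.8, 221.6]
orientation: [0.157, 3.137, 0.0]
ft_force: [-0.2, 0.4, 1.1]
width: 65.6
grasp_force: 0.0
[(0.91, [672.0, 135.0, 9.0])]
0.53 [286. 134.] 349 [6.7851e+02 1.3772e+02 7.0000e-02] 0.118
[(0.52, [677.0, 136.0, 12.0])]
0.63 [117. 236.] 396 [674.5 139.    0. ] 1.0
0.59 [256. 288.] 348 [6.7606e+02 1.3756e+02 1.8000e-01] 0.769
0.29 [113. 242.] 133 [674.5 139.    0. ] 1.0
0.21 [206. 268.] 169 [674.5 139.    0. ] 1.0
[]
0.58 [173. 223.] 1291 [ 637.5  -158.62    2.76] 0.336
0.56 [210. 243.] 1140 [652.11 -62.25   3.09] 0.134
0.45 [301. 295.] 356 [654. -61.   0.] 1.0
```

View pics/end_scene.png

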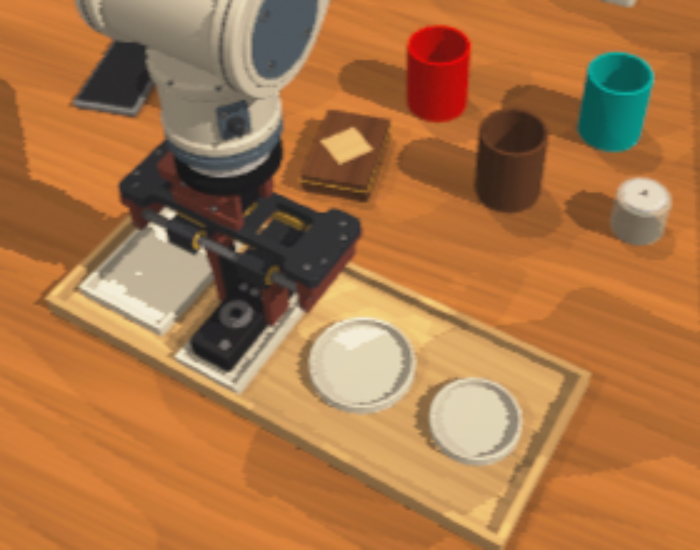

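View pics/end_side.png

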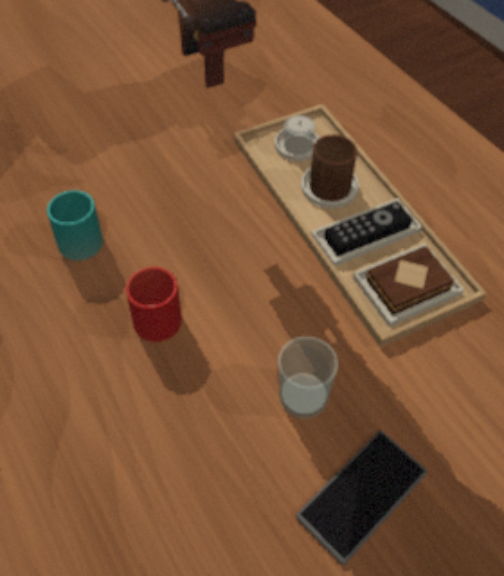

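The side view shows all four in their dishes, with the tumbler and phone untouched. The scene crop is an old file (string sort), so I'll check the newest one.

```bash
python3 - <<'E'
import cv2,glob,os
f=max(glob.glob("pics/scene_*"),key=os.path.getmtime);a=cv2.imread(f)[170:340,110:370];cv2.imwrite("pics/end2.png",cv2.resize(a,None,fx=3,fy=3))
E
```

```text
(no output)
```

View pics/end2.png

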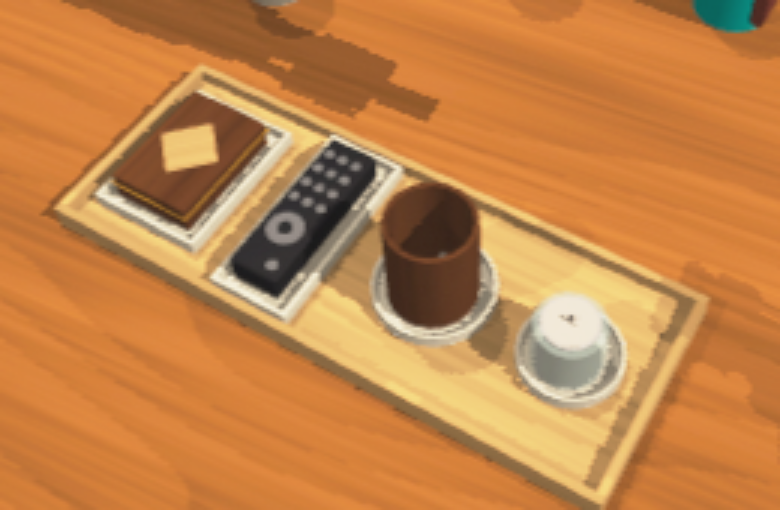

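All four sit flat inside their dishes.

```bash
python3 -c "
from workcell import *
print(close_job())"
```

```text
the job is handed in; nothing more can be done
None
```

The remote, card box, dice cup and tea light were set down in that order, each upright in its own dish, with the phone and glass left where they were; I handed the job in at about 33 s.

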